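# Tester check and putting the hub bolts away

## Task

Check the hardness tester and put the bolts away: pull the low cabinet's drawer well open by its handle, take out the brass calibration block, set it flat and centred on the round blued anvil of the tester's carriage, and push the carriage in under the crosshead until it clicks fully home; only then press the red button right down. Lay every hub bolt from the bench in the drawer and push it fully shut, leaving the block on the carriage under the crosshead, the carriage home and the other things on the bench alone.

Things in the scene. Friction and masses are not known exactly. Their poses are not given: they have to be found in the camera images.
- cab: low grey cabinet with one drawer, 260 deep (x) by 250 wide (y) by 90 high; origin at the centre of its underside; -x faces the robot side. It may stand left or right of the bolts, a little turned. Fixed
- cab_drawer0 (a joint): drawer opening in m: 0 shut, 0.18 fully out; it slides along the cabinet's -x
- cab_drawer0_handle (a point): middle of the drawer's bar handle: the bar (about 10 thick, 120 long) runs along the cabinet's y, 35 clear of the drawer front, 52 above the bench (38 below the cabinet's top). x axis as the cabinet's
- drawer_floor (a point): centre of the drawer's inner floor (22 above the bench), axes as the cabinet's. Inside, the drawer measures 215 (x) by 208 (y), with walls 46 high above the floor; the inside of its front is 107 in -x of this point. Open by d, the part of the drawer in -x of (d - 0.113) m from this point is clear of the cabinet's top
- block: brass calibration block 70 (x) by 45 (y) by 22 high, about 0.6 kg, lying in the drawer at the start; origin at the centre of its underside
- tester: grey hardness tester, fixed, left or right of the bolts, a little turned: base 360 by 230 by 40 high; two columns (inner faces 80 either side) carry a crosshead, 160 to 290 above the bench, 60 in -x to 20 in +x of the origin; indenter tip 101 above the bench, 20 in -x of the origin. Origin on the bench, 120 in +x of the base's middle; -x is its front
- carriage (a joint): carriage position in m: near 0 pulled out to the front, 0.12 fully home under the indenter; it slides along the tester's +x. A spring plunger resists with about 6 N from 14 mm before home to 5 mm before home, then snaps the carriage home and keeps it there
- anvil (a point): centre of the top of the round anvil (60 dia, 8 high) on the carriage, 64 above the bench; axes as the tester's. The carriage plate is 140 by 90, its top 56 above the bench
- push_plate (a point): middle of the front (-x) face of the carriage's upright push plate, at 84 above the bench; the plate is 12 thick, 44 wide, from 56 to 101 above the bench, 80 in front of the anvil's centre
- button (a joint): press of the red button in m: 0 free, 0.006 right down (about 5 N); pressed counts from 0.004
- button_top (a point): centre of the top of the red button (32 dia), on the front of the tester's base beside the carriage, 62 above the bench; pressed straight down
- bolt1: stainless hub bolt with its nut run on, lying level: 110 long; bare shank 20 dia from -40 to +27 between a hexagon head at the -x end and a hexagon nut (+27 to +45), both 32 across flats and each with a rectangular locking plate 38 wide (y) by 32. Origin on the axis at mid length, 16 above what it lies on; x along the axis. About 0.4 kg. Reads None if absent
- bolt2: stainless hub bolt with its nut run on, lying level: 110 long; bare shank 20 dia from -40 to +27 between a hexagon head at the -x end and a hexagon nut (+27 to +45), both 32 across flats and each with a rectangular locking plate 38 wide (y) by 32. Origin on the axis at mid length, 16 above what it lies on; x along the axis. About 0.4 kg. Reads None if absent
- bolt3: stainless hub bolt with its nut run on, lying level: 110 long; bare shank 20 dia from -40 to +27 between a hexagon head at the -x end and a hexagon nut (+27 to +45), both 32 across flats and each with a rectangular locking plate 38 wide (y) by 32. Origin on the axis at mid length, 16 above what it lies on; x along the axis. About 0.4 kg. Reads None if absent
- bolt4: stainless hub bolt with its nut run on, lying level: 110 long; bare shank 20 dia from -40 to +27 between a hexagon head at the -x end and a hexagon nut (+27 to +45), both 32 across flats and each with a rectangular locking plate 38 wide (y) by 32. Origin on the axis at mid length, 16 above what it lies on; x along the axis. About 0.4 kg. Reads None if absent
- insert: bystander: spare blued steel anvil insert, 48 dia with a narrower stem on top, 44 high, origin at the centre of its underside
- gauge_case: bystander: black gauge case 90 by 160 by 35 on top of the cabinet, origin under its centre
- solvent: bystander: white bottle 56 dia, 150 high, origin under its centre
- plug_gauge: bystander: standing steel plug gauge 44 dia, 120 high, origin under its centre
Mind the look-alikes: they are no part of the job. What is shaped like the bolt2 but blue is not meant.

How it is judged:
On the way, in this order (a step that is already met when the one before it is completed fails the run):
1. the drawer is pulled well open (more than 110 mm) (value of joint cab_drawer0 above 0.11 m), for 0.2 s.
2. the calibration block sits flat on the anvil, centred within 15 mm, and the carriage is home in its detent (last 3 mm) (x of block in the frame of anvil between -0.015 and 0.015 m and y of block in the frame of anvil between -0.015 and 0.015 m and z of block in the frame of anvil between -0.005 and 0.006 m and value of joint carriage above 0.117 m), for 0.3 s.
3. the red button is pressed with the loaded carriage home (all of step 2 and value of joint button above 0.004 m), for 0.05 s.
At the end, for the whole second after the job is handed in: The drawer is shut (within 8 mm) with every hub bolt that was on the bench at rest inside it, below the rim; the calibration block lies flat on the anvil, centred within 15 mm, with the carriage home (within 3 mm) (all of step 2 and value of joint cab_drawer0 below 0.008 m and linear speed of block below 0.02 m/s and x of bolt1 in the frame of drawer_floor between -0.11 and 0.11 m and y of bolt1 in the frame of drawer_floor between -0.105 and 0.105 m and z of bolt1 in the frame of drawer_floor between 0.005 and 0.045 m and linear speed of each of bolt1, bolt2, bolt3, bolt4 below 0.03 m/s and x of bolt2 in the frame of drawer_floor between -0.11 and 0.11 m and y of bolt2 in the frame of drawer_floor between -0.105 and 0.105 m and z of bolt2 in the frame of drawer_floor between 0.005 and 0.045 m and x of bolt3 in the frame of drawer_floor between -0.11 and 0.11 m and y of bolt3 in the frame of drawer_floor between -0.105 and 0.105 m and z of bolt3 in the frame of drawer_floor between 0.005 and 0.045 m and x of bolt4 in the frame of drawer_floor between -0.11 and 0.11 m and y of bolt4 in the frame of drawer_floor between -0.105 and 0.105 m and z of bolt4 in the frame of drawer_floor between 0.005 and 0.045 m); the robot touches nothing.
It fails at once if the red button is pressed before the carriage is home (value of joint button above 0.003 m and value of joint carriage below 0.115 m).
It fails at once if a bystander is moved by more than 60 mm (distance of any of insert, gauge_case, solvent, plug_gauge from where it was at the start of the episode above 0.06 m).
Of bolt1, bolt2, bolt3, bolt4 only 3 to 4 are there at a start; the rules pass over those that are not, and their reading is None.
At some moment in a run one of bolt1, bolt2, bolt3, bolt4 may be knocked a few centimetres aside while the robot is not near it.
It also fails if it takes over 208 s, if anything falls off the work surface, if the arm or the gripper's body presses on something with over 40 N, if the wrist force passes 120 N, or if a joint passes its speed limit or range.

## Robot

A 6-joint arm with a two-finger parallel gripper is mounted at the origin on the work surface. World frame = base frame: x ahead of the robot, y to its left, z up, the work surface at z = 0. Lengths are in m, angles in rad, forces in N, time in s.
With the tool pointing down it reaches from about 0.325 to 0.75 m from the base axis. Payload 7.6 kg.
Tool frame: the origin (TCP) lies midway between the tips of the shut fingers; the grasp point (between the pads) lies 19 mm behind it; z points along the fingers, y is the line along which they close (so a half turn about z gives the same grasp; the last joint's range is limited). The gripper opens to 85 mm and grips with 20 to 120 N. Pads are 22 mm wide; open, the fingers measure 114 mm over their backs; the gripper's body (76 mm by 85 mm) begins 54 mm behind the grasp point. The pads swing forward as they close: fully open they stand 13 mm farther back than shut.
Start: joints at [-1.201, 0.052, 1.401, -0, 1.689, -0.07], TCP at [0.224, -0.475, 0.231] pointing down, gripper open.
Joint ranges: [-2.9, 2.9], [-0.91, 2.17], [0.12, 2.37], [-1.06, 4.2], [0.26, 2.73], [-2.93, 2.93]. Speed limits (rad/s): [2.57, 2.57, 3.01, 3.14, 3.14, 3.14].

## Interface

Orientations are given as a unit quaternion [w, x, y, z].
In Python, from workcell import ctrl gives the robot as it stands.
- The arm moves only by the tool apply_moves, never from a script. Its argument "plan" is a list that holds one entry, the list of rows, each a list of 4 numbers: the shift along the tool's x, y, z each as a share of 0.05 m, from -1 to 1, then the turn about the tool's z as a share of 5 degrees, from -1 to 1. In form: [[[tx, ty, tz, spin], ...]]. A call has 1 to 20 rows; each row shifts and turns the commanded pose from where the row before left it, along the tool's axes as they then stand; what a row does not reach is not made up. A row lasts 1/8 s, in which the tool goes at most 62.5 mm and 10.7 degrees, less where a joint would pass 70% of its speed; a pose out of reach is approached as far as the arm can. A call with a number of a shift or a turn outside -1 to 1 is refused whole. A call with a gripper value outside its range is refused whole. "hand" is the opening, from 0 (shut) to 1 (fully open), set as the call begins (left out, the last holds). The fingers move at their own pace and stop on an object; "grip_force" is the grip in N (left out, the last holds). Time passes only in rows, so rows that do not move let the fingers close. It gives the time, the measured TCP pose, the force, the opening and the grip force at its end, in the units of the state.
- ctrl.observe(): the state, without advancing time (a new reading comes with each control period).
- ctrl.camera(name): name is "scene" or "side" or "wrist"; returns the picture (384x512x3 uint8, blue, green, red); there is no depth.
- ctrl.camera_model(name): a dict with "mtx" (3x3 intrinsics, pixels), "k1" (the pictures are not rectified: a ray, as slopes to the right and down, at radius r is drawn at 1 + k1 r^2 times it, then the intrinsics apply), "world_from_camera" (4x4, takes a point from camera to world coordinates). Camera axes: x right, y down, z forward; pixel columns grow to the right and rows downward; lengths in m; the calibration is good to about 2 mm. A picture is of the moment at which its call begins: read the wrist's pose just before it. camera_model takes no time and is no camera call; for the wrist camera it gives the pose at the moment of the call.
- ctrl.job_done(): hands the job in; it is judged then, once.
Trained networks look in the newest picture that a camera, given by its name, has taken for a name from the list of things; names that differ only in an ending like _2 or _b are one class to them, and where a whole thing is asked for, a point or a joint stands for the part that bears it (a point fixed in the world has none). Each returns a list of dicts, best first, with "conf" (0 to 1); they miss things now and then, are a little off and sometimes report something else, mostly with a low value. They report only what shows in the picture. A call takes as long as a camera call. They do not tell look-alikes from the thing itself.
- ctrl.outline_of(camera, thing): "region" (384x512 bool, what is visible of it) and "location" ([column, row] in pixels, amid what is visible of it).
The state is a dict: "t": time; "joint_pos": joint angles; "joint_velocities": joint speeds; "joint_torque": joint torques, N m; "tool_pos": TCP position; "ee_rot": TCP orientation; "force": force on the tool from outside, world axes, zero at the start; "ft_torque": the same for the moment, N m; "opening": opening from 0.0 (shut) to 1.0 (fully open); "gripper_force": force on a finger pad.
Only numpy, scipy, OpenCV 4.12 (cv2) and the standard library are available. Lean on these libraries where they do the work, as an engineer would, in place of code of your own. Each camera call takes 0.05 s, during which the arm holds its last target. There are 200 camera calls.

## Working session

There is one attempt and no reset: what is moved stays moved. The work goes in short steps, Python scripts to look and compute and a tool call to move; the robot and the scene stay as the last step left them, time stands still between calls to the robot, and variables do not carry over. Pictures are saved under pics/ and viewed, at most 15 in all, crops included, and the job is handed in when it is done.

Besides the shell and the picture viewer there is one more tool, called as name(argument=value, ...), one argument or row to a line, values as JSON. apply_moves: Moves the arm, as the interface text tells. Shift numbers are shares of 0.05 m and turn numbers shares of 5 degrees, none past 1 either way. Its arguments: {"type":"object","properties":{"plan":{"type":"array","items":{"type":"array","items":{"type":"array","items":{"type":"number","minimum":-1,"maximum":1}}}},"hand":{"type":"number"},"grip_force":{"type":"number"}},"required":["plan"]}

```bash
ls; mkdir -p pics
python3 - <<'E'
from workcell import ctrl
import cv2,numpy as np
s=ctrl.observe();print(s)
for n in("scene","side"):
    im=ctrl.camera(n);cv2.imwrite(f"pics/{n}0.png",im)
    m=ctrl.camera_model(n);print(n,m)
    for th in("cab","cab_drawer0_handle","block","tester","anvil","push_plate","button_top","bolt1","insert","gauge_case","solvent","plug_gauge"):
        print(th,[(round(d['conf'],2),np.round(d['location']).tolist(),int(d['region'].sum())) for d in ctrl.outline_of(n,th)])
print(ctrl.observe()['t'])
E
```

```text
pics
{'t': 0.0, 'joint_pos': array([-1.20127332e+00,  5.28319475e-02,  1.40170403e+00,  2.70188397e-05,
        1.68861854e+00, -7.03059109e-02]), 'joint_velocities': array([ 0.00223151,  0.00137524,  0.00107365, -0.00040402, -0.00122243,
        0.00060414]), 'joint_torque': array([ 2.25089216e-04, -3.81668544e+01, -3.60185373e+01, -7.68047130e-05,
        6.08002738e-03, -3.42954695e-05]), 'tool_pos': array([ 0.22345375, -0.47474242,  0.2304854 ]), 'ee_rot': array([-7.74208994e-04,  9.75915472e-01,  2.18147615e-01, -1.03131712e-04]), 'force': array([-0.17344434,  0.08262703,  0.09424144]), 'ft_torque': array([-0.00655007,  0.0260624 , -0.05204391]), 'gripper_force': 0.0, 'opening': 1.00047433424285}
scene {'mtx': array([[407.50303752,   0.        , 255.42008839],
       [  0.        , 407.50303752, 189.78827559],
       [  0.        ,   0.        ,   1.        ]]), 'k1': -0.045631597426229735, 'world_from_camera': array([[ 0.26417075,  0.73902502, -0.61972239,  1.21289901],
       [ 0.96439126, -0.21091537,  0.15957505, -0.12813423],
       [-0.01277902, -0.63980992, -0.76842694,  
[... 1148 characters left out ...]
er0_handle [(0.69, [306.0, 121.0], 814), (0.55, [244.0, 298.0], 1894)]
block [(0.47, [220.0, 288.0], 15426)]
tester [(0.79, [220.0, 286.0], 15400), (0.59, [308.0, 225.0], 304)]
anvil [(0.64, [244.0, 298.0], 1908), (0.45, [308.0, 225.0], 348)]
push_plate [(0.75, [244.0, 297.0], 1872)]
button_top []
bolt1 [(0.84, [247.0, 224.0], 343), (0.76, [314.0, 194.0], 282), (0.68, [262.0, 182.0], 326), (0.64, [306.0, 225.0], 297), (0.48, [243.0, 297.0], 1980)]
insert [(0.67, [305.0, 130.0], 884), (0.61, [279.0, 204.0], 195), (0.23, [246.0, 295.0], 1983)]
gauge_case [(0.7, [272.0, 108.0], 1112)]
solvent [(0.64, [221.0, 151.0], 544)]
plug_gauge [(0.56, [199.0, 190.0], 203), (0.22, [310.0, 129.0], 818)]
1.3
```

Run:
```python
import cv2
for n in("scene","side"):
    cv2.imwrite(f"pics/{n}0b.png",cv2.resize(cv2.imread(f"pics/{n}0.png"),(800,600),interpolation=cv2.INTER_CUBIC))
```

```text
(no output)
```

View pics/scene0b.png

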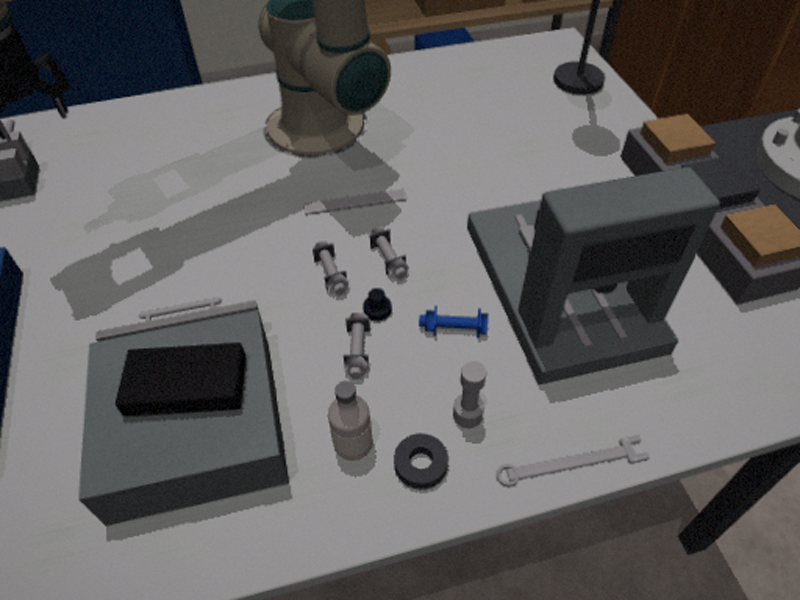

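View pics/side0b.png

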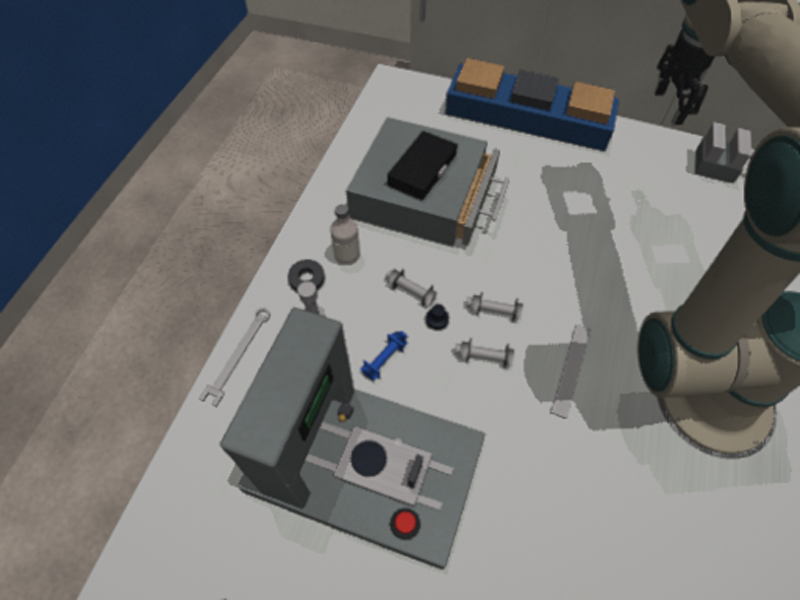

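The scene camera shows the cabinet with its handle at about (180,308) of the enlarged view, the gauge case on top, three steel bolts at (330,267), (389,253) and (357,345), and the blue decoy at (454,321). The side camera shows the tester: anvil (369,458), button (405,522) and push plate (414,470).

```bash
cat > h.py <<'E'
import numpy as np,cv2
from workcell import ctrl
def ray(cam,uv,m=None):
    m=m or ctrl.camera_model(cam);K=m['mtx'];k=m['k1']
    p=np.atleast_2d(uv).astype(float);d=(p-K[:2,2])/[K[0,0],K[1,1]];u=d.copy()
    for _ in range(8):u=d/(1+k*(u**2).sum(1,keepdims=True))
    T=m['world_from_camera'];return T[:3,3],np.c_[u,np.ones(len(u))]@T[:3,:3].T
def bp(cam,uv,z,m=None):
    o,r=ray(cam,uv,m);return o+r*((z-o[2])/r[:,2])[:,None]
def proj(cam,P,m=None):
    m=m or ctrl.camera_model(cam);T=m['world_from_camera']
    q=(np.atleast_2d(P)-T[:3,3])@T[:3,:3];u=q[:,:2]/q[:,2:];u=u*(1+m['k1']*(u**2).sum(1,keepdims=True))
    return u*[m['mtx'][0,0],m['mtx'][1,1]]+m['mtx'][:2,2]
def axis(cam,reg,z,m=None):
    # centroid and long-axis angle (deg) of a region backprojected to height z
    v,u=np.nonzero(reg);P=bp(cam,np.c_[u,v],z,m)[:,:2];c=P.mean(0)
    r=cv2.minAreaRect(P.astype(np.float32)*1000);w,V=np.linalg.eigh(np.cov((P-c).T));d=V[:,1]
    t=(P-c)@d;return c+d*(t.max()+t.min())/2,np.degrees(np.arctan2(d[1],d[0]))%180,t.max()-t.min()
def tool():
    s=ctrl.observe();w,x,y,z=s['ee_rot'];a=np.array([1-2*(y*y+z*z),2*(x*y+z*w)])
    return s['tool_pos'],np.degrees(np.arctan2(a[1],a[0])),s
def go(target,ang=None):
    # shift (tool x,y in m before turning, z down) and spin degrees to reach target with tool-x heading ang (mod 180)
    p,a,s=tool();d=np.asarray(target)-p;c,sn=np.cos(np.radians(a)),np.sin(np.radians(a))
    tx=d[0]*c+d[1]*sn;ty=d[0]*sn-d[1]*c
    sp=0 if ang is None else -((ang-a+90)%180-90)
    return np.round([tx/.05,ty/.05,-d[2]/.05,sp/5],2)
E
python3 - <<'E'
from h import *
S=.64
def b(cam,pts,z):print(cam,z,np.round(bp(cam,np.array(pts)*S,z)[:,:2],3).tolist())
b("side",[(369,458)],.064);b("side",[(405,520)],.062);b("side",[(333,425),(453,468),(306,463),(440,507)],.04);b("side",[(484,433)],.04);b("side",[(446,566)],0.0)
b("side",[(416,457),(411,486)],.101)
b("side",[(292,309),(343,322),(222,440),(285,470)],.29);b("scene",[(541,195),(691,172),(718,207),(557,226)],.29);b("scene",[(468,212)],.04)
b("scene",[(142,316),(220,300)],.052);b("side",[(505,180),(484,229)],.052)
b("scene",[(258,308),(90,345),(83,497),(285,475)],.09);b("side",[(388,120),(490,153),(350,190),(458,240)],.09)
for n in("scene","side"):
    ctrl.camera(n)
    for d in ctrl.outline_of(n,"bolt1"):
        c,a,L=axis(n,d['region'],.016);print(n,d['conf'],d['location'],np.round(c,3),round(a),round(L,3))
    for t in("insert","solvent","plug_gauge"):
        d=ctrl.outline_of(n,t)[0];print(t,np.round(bp(n,d['location'],.02),3))
E
```

```text
side 0.064 [[0.576, 0.325]]
side 0.062 [[0.49, 0.399]]
side 0.04 [[0.658, 0.285], [0.441, 0.291], [0.676, 0.361], [0.444, 0.358]]
side 0.04 [[0.407, 0.216]]
side 0.0 [[0.408, 0.435]]
side 0.101 [[0.501, 0.31], [0.495, 0.355]]
side 0.29 [[0.72, 0.218], [0.644, 0.215], [0.725, 0.422], [0.635, 0.431]]
scene 0.29 [[0.657, 0.207], [0.669, 0.42], [0.74, 0.415], [0.716, 0.203]]
scene 0.04 [[0.41, 0.212]]
scene 0.052 [[0.506, -0.368], [0.507, -0.245]]
side 0.052 [[0.504, -0.364], [0.515, -0.21]]
scene 0.09 [[0.573, -0.184], [0.575, -0.432], [0.813, -0.433], [0.85, -0.186]]
side 0.09 [[0.804, -0.427], [0.552, -0.396], [0.807, -0.191], [0.555, -0.134]]
scene 0.9 [228.6, 221.1] [ 0.625 -0.048] 164 0.124
scene 0.83 [286.9, 206.4] [0.624 0.112] 69 0.109
scene 0.78 [212.1, 170.0] [ 0.45  -0.056] 5 0.133
scene 0.7 [249.1, 160.4] [0.442 0.051] 7 0.131
insert [[0.555 0.008 0.02 ]]
solvent [[ 0.76 -0.09  0.02]]
plug_gauge [[0.767 0.085 0.02 ]]
side 0.77 [263.3, 184.1] [ 0.624 -0.047] 164 0.115
side 0.75 [313.3, 193.3] [ 0.452 -0.053] 7 0.108
side 0.74 [311.9, 224.2] [0.445 0.055] 9 0.109
side 0.71 [244.7, 227.1] [0.622 0.116] 71 0.118
side 0.51 [277.0, 123.2] [ 0.701 -0.344] 134 0.443
insert [[0.56  0.018 0.02 ]]
solvent [[ 0.8   -0.129  0.02 ]]
plug_gauge [[ 0.459 -0.056  0.02 ]]
```

Run:
```python
from h import *
print(tool()[:2],go([.46,-.31,.24],90))
T=ctrl.camera_model("wrist")['world_from_camera'];print(T.round(3));p,a,s=tool()
```

```text
(array([ 0.2235619 , -0.47504244,  0.23131054]), np.float64(25.202129246732643)) [  5.68  -0.97  -0.17 -12.96]
[[ 0.426 -0.861 -0.277  0.294]
 [-0.905 -0.406 -0.13  -0.442]
 [-0.     0.306 -0.952  0.374]
 [ 0.     0.     0.     1.   ]]
```

apply_moves(
  plan=[
    [[0.95,-0.16,0,0],[0.95,-0.16,0,0],[0.95,-0.16,0,0],[0.95,-0.16,0,0],[0.95,-0.16,0,0],[0.95,-0.16,0,0],[0,0,0,-1],[0,0,0,-1],[0,0,0,-1],[0,0,0,-1],[0,0,0,-1],[0,0,0,-1],[0,0,0,-1],[0,0,0,-1],[0,0,0,-1],[0,0,0,-1],[0,0,0,-1],[0,0,0,-1],[0,0,0,-1]],
  ],
  hand=0.5,
)

```text
t: 4.18
tool_pos: [0.461, -0.3103, 0.2313]
ee_rot: [0.0, 0.705, 0.709, -0.0]
force: [-0.4, 0.1, -0.5]
opening: 0.501
gripper_force: 0.0
```

Run:
```python
from h import *
print(tool()[:2],tool()[2]['joint_pos'])
im=ctrl.camera("wrist");cv2.imwrite("pics/w1.png",im)
for t in("cab_drawer0_handle","cab"):
    for d in ctrl.outline_of("wrist",t):
        c,a,L=axis("wrist",d['region'],.052);print(t,d['conf'],d['location'],c,a,L)
```

```text
(array([ 0.46097402, -0.31028389,  0.23127691]), np.float64(90.3599357958556)) [-6.58875775e-01  1.39027041e-01  1.30817881e+00 -5.11288182e-05
  1.69438981e+00 -6.65164142e-01]
cab_drawer0_handle 0.94 [343.2, 151.6] [ 0.54709912 -0.30486498] 88.78474086986215 0.244721715844132
cab 0.66 [388.0, 156.3] [ 0.61440508 -0.33619158] 102.88438583178815 0.32723411835289906
```

View pics/w1.png

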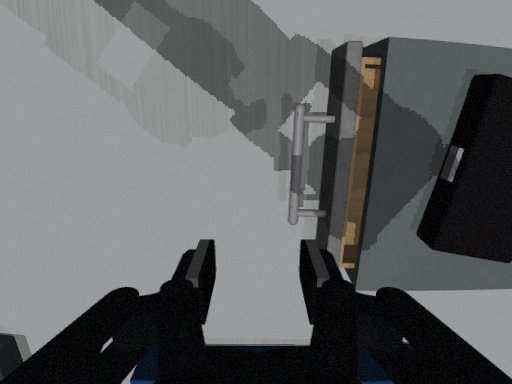

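The wrist view shows the handle bar from pixel (301,107) to (293,221), with the drawer slightly ajar.

Run:
```python
from h import *
P=bp("wrist",[(301,107),(293,221)],.052)[:,:2];print(P);c=P.mean(0);d=P[1]-P[0];a=np.degrees(np.arctan2(d[1],d[0]));print(c,a)
print(bp("wrist",[(384,40),(358,287)],.09))
print(go([*c,.033],a))
```

```text
[[ 0.50436122 -0.24574398]
 [ 0.50076665 -0.36875256]]
[ 0.50256393 -0.30724827] -91.67382400683428
[[ 0.56809562 -0.18710413  0.09      ]
 [ 0.5692406  -0.42959879  0.09      ]]
[0.06 0.83 3.97 0.36]
```

apply_moves(
  plan=[
    [[0.06,0.83,0,0.2],[0,0,1,0],[0,0,1,0],[0,0,1,0],[0,0,0.5,0],[0,0,0.45,0],[0,0,0,0]],
  ],
)

```text
t: 5.2
tool_pos: [0.5049, -0.3076, 0.0369]
ee_rot: [0.003, 0.713, 0.702, 0.001]
force: [1.7, 3.6, 9.8]
opening: 0.497
gripper_force: 3.8
```

apply_moves(
  plan=[
    [[0,0,0,0],[0,0,0,0],[0,0,0,0],[0,0,0,0],[0,0,0,0],[0,0,0,0]],
  ],
  hand=0,
  grip_force=60,
)

```text
t: 5.95
tool_pos: [0.503, -0.3072, 0.0342]
ee_rot: [0.001, 0.712, 0.702, 0.0]
force: [4.3, 1.4, 3.1]
opening: 0.105
gripper_force: 58.6
```

apply_moves(
  plan=[
    [[0,-0.25,0,0],[0,-0.4,0,0],[0,-0.5,0,0],[0,-0.5,0,0],[0,-0.5,0,0],[0,-0.5,0,0],[0,-0.3,0,0],[0,-0.15,0,0],[0,0,0,0]],
  ],
)

```text
t: 7.08
tool_pos: [0.3468, -0.3041, 0.0341]
ee_rot: [-0.001, 0.712, 0.702, 0.0]
force: [-2.0, 6.5, 10.8]
opening: 0.106
gripper_force: 60.5
```

apply_moves(
  plan=[
    [[0,0,0,0],[0,0,0,0],[0,0,0,0],[0,0,-0.5,0],[0,0,-1,0],[0,0,-1,0],[0,0.5,-1,0],[0.6,1,-0.5,0],[0.6,0,0,0],[0,0,0,0]],
  ],
  hand=0.5,
)

```text
t: 8.32
tool_pos: [0.4231, -0.2451, 0.2332]
ee_rot: [-0.0, 0.711, 0.703, 0.0]
force: [0.3, 0.1, -0.4]
opening: 0.499
gripper_force: 0.0
```

Run:
```python
from h import *
print(tool()[:2])
im=ctrl.camera("wrist");cv2.imwrite("pics/w2.png",im)
for t,z in(("cab_drawer0_handle",.052),("block",.044)):
    for d in ctrl.outline_of("wrist",t):
        c,a,L=axis("wrist",d['region'],z);print(t,d['conf'],d['location'],c,a,L)
```

```text
(array([ 0.42311622, -0.24511969,  0.23319204]), np.float64(89.35712366088575))
cab_drawer0_handle 0.98 [299.4, 195.5] [ 0.46108318 -0.30430617] 49.974006182167166 0.314407170589714
cab_drawer0_handle 0.47 [239.8, 4.8] [ 0.40727229 -0.08612016] 173.22217047025507 0.013505296682108398
block 0.6 [294.1, 235.0] [ 0.4734628  -0.33266276] 14.764013595956527 0.0763212512906001
```

View pics/w2.png

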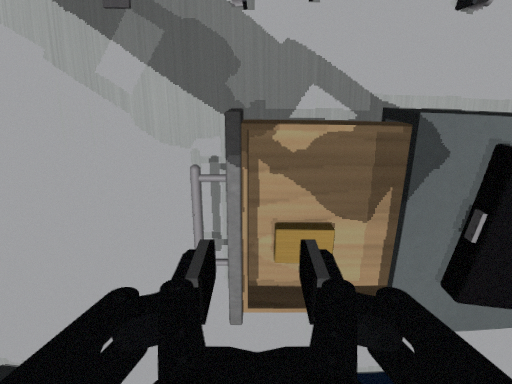

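The drawer is open with the brass block's top face at about pixels (277,229) to (334,265), partly behind a finger. The drawer's inner side runs from (247,122) to (410,122).

Run:
```python
from h import *
print("block",bp("wrist",[(277,229),(334,229),(277,265)],.044).round(4).tolist())
print("rim L",bp("wrist",[(243,122),(243,310),(410,122)],.068).round(4).tolist())
print("cabedge",bp("wrist",[(418,110)],.09).round(4).tolist())
im=ctrl.camera("wrist")
hsv=cv2.cvtColor(im,cv2.COLOR_BGR2HSV);reg=ctrl.outline_of("wrist","block")
for d in reg:
    v,u=np.nonzero(d['region']);print(d['conf'],u.min(),u.max(),v.min(),v.max(),cv2.minAreaRect(np.c_[u,v].astype(np.float32)))
```

```text
block [[0.4438, -0.3199, 0.044], [0.5101, -0.321, 0.044], [0.4442, -0.3675, 0.044]]
rim L [[0.409, -0.196, 0.068], [0.4027, -0.4139, 0.068], [0.573, -0.1968, 0.068]]
cabedge [[0.5686, -0.184, 0.09]]
0.72 275 335 221 261 ((305.0, 241.0), (40.0, 60.0), 90.0)
```

apply_moves(
  plan=[
    [[-1,0.6,0,0],[-0.96,0.5,0,0],[0,0,0,-1],[0,0,0,-1],[0,0,0,-1],[0,0,0,-1],[0,0,0,-1],[0,0,0,-1],[0,0,0,-1],[0,0,0,-1],[0,0,0,-1],[0,0,0,-1],[0,0,0,-1],[0,0,0,-1],[0,0,0,-1],[0,0,0,-1],[0,0,0,-1],[0,0,0,-1],[0,0,0,-1],[0,0,0,-1]],
  ],
  hand=0.8,
)

```text
t: 11.08
tool_pos: [0.4757, -0.346, 0.2331]
ee_rot: [-0.0, 0.006, 1.0, 0.0]
force: [0.2, 0.1, -0.4]
opening: 0.802
gripper_force: 0.0
```

Run:
```python
from h import *
print(tool()[:2])
im=ctrl.camera("wrist");cv2.imwrite("pics/w3.png",im)
for d in ctrl.outline_of("wrist","block"):
    v,u=np.nonzero(d['region']);r=cv2.minAreaRect(np.c_[u,v].astype(np.float32));print(d['conf'],r,bp("wrist",cv2.boxPoints(r),.044).round(4).tolist())
```

```text
(array([ 0.47571481, -0.34601137,  0.23307174]), np.float64(179.28922413809084))
0.73 ((262.5, 167.0), (64.0, 41.0), 90.0) [[0.4396, -0.3616, 0.044], [0.4402, -0.3184, 0.044], [0.5114, -0.3177, 0.044], [0.5108, -0.3636, 0.044]]
```

View pics/w3.png

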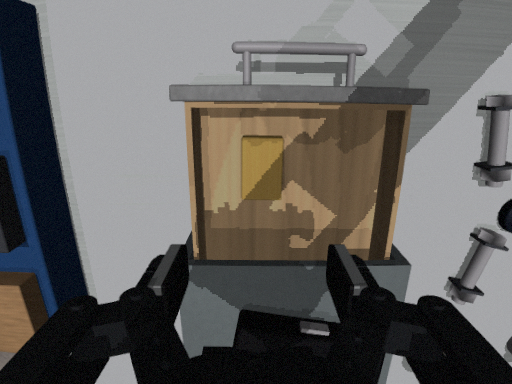

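The block lies clear of the walls, top face about (242,137)-(283,199), aligned with the drawer.

Run:
```python
from h import *
print(go([.477,-.3403,.026],179.3))
print(bp("wrist",[(195,104),(408,104)],.068),bp("wrist",[(200,109),(392,109)],.066), bp("wrist",[(188,250)],.09))
```

```text
[-0.02  0.11  4.14 -0.03]
[[ 0.40612697 -0.40448521  0.068     ]
 [ 0.40758818 -0.1988652   0.068     ]] [[ 0.41099508 -0.40033313  0.066     ]
 [ 0.41256558 -0.21361133  0.066     ]] [[ 0.54945209 -0.41812232  0.09      ]]
```

apply_moves(
  plan=[
    [[-0.02,0.11,1,0],[0,0,1,0],[0,0,1,0],[0,0,0.6,0],[0,0,0.4,0],[0,0,0.12,0],[0,0,0,0]],
  ],
)

```text
t: 12.05
tool_pos: [0.4777, -0.3402, 0.0283]
ee_rot: [0.001, 0.007, 1.0, -0.0]
force: [-1.0, 0.3, 0.6]
opening: 0.796
gripper_force: 0.0
```

apply_moves(
  plan=[
    [[0,0,0,0],[0,0,0,0],[0,0,0,0],[0,0,0,0]],
  ],
  hand=0,
  grip_force=60,
)

```text
t: 12.55
tool_pos: [0.4782, -0.3408, 0.0295]
ee_rot: [0.001, 0.007, 1.0, -0.001]
force: [-1.4, -0.3, 5.6]
opening: 0.509
gripper_force: 63.3
```

apply_moves(
  plan=[
    [[0,0,-0.4,0],[0,0,-1,0],[0,0,-1,0],[0,0,-1,0],[0,0,-1,0],[0,1,0,0],[0,1,0,0],[0,1,0,0],[0,1,0,0],[0,1,0,0],[0.2,1,0,0],[0.2,1,0,0],[0.2,1,0,0],[0,1,0,0],[0,1,0,0],[0,1,0,0],[0,1,0,0],[0,1,0,0],[0,0.3,0,0],[0,0,0,0]],
  ],
)

```text
t: 15.05
tool_pos: [0.4559, 0.3259, 0.2469]
ee_rot: [-0.001, 0.006, 1.0, -0.001]
force: [0.3, -0.8, -6.4]
opening: 0.507
gripper_force: 64.2
```

Run:
```python
from h import *
print(tool()[:2])
im=ctrl.camera("wrist");cv2.imwrite("pics/w4.png",im)
for t,z in(("anvil",.064),("push_plate",.101),("button_top",.062),("block",.2)):
  for d in ctrl.outline_of("wrist",t):
    v,u=np.nonzero(d['region']);print(t,d['conf'],u.min(),u.max(),v.min(),v.max(),d['location'],bp("wrist",d['location'],z).round(4))
```

```text
(array([0.45592229, 0.3259446 , 0.24686643]), np.float64(179.2816614550621))
button_top 0.75 310 340 181 209 [325.3, 194.4] [[0.4867 0.3991 0.062 ]]
block 0.76 208 308 183 326 [258.0, 252.1] [[0.4816 0.3243 0.2   ]]
```

View pics/w4.png

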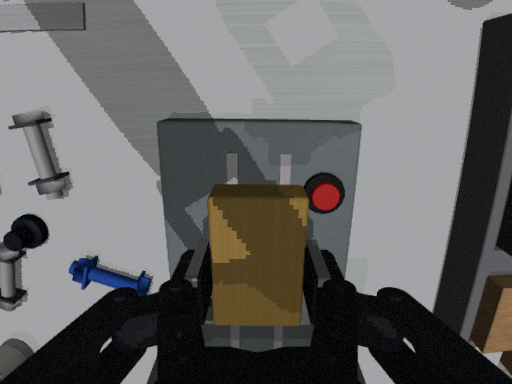

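The held block hides the carriage; the button shows at (325,194) and the two rails at (232,155) and (286,155). I'll refine the anvil from the first side picture.

Run:
```python
from h import *
print("base",bp("wrist",[(159,120),(360,123)],.04).round(4).tolist())
print("rails",bp("wrist",[(232,155),(286,155),(235,345),(281,345)],.042).round(4).tolist())
im=cv2.imread("pics/side0.png");g=cv2.cvtColor(im,cv2.COLOR_BGR2GRAY)
c=g[275:312,215:280]; _,b=cv2.threshold(c,55,255,cv2.THRESH_BINARY_INV)
n,l,st,ce=cv2.connectedComponentsWithStats(b)
for i in range(1,n):
    if st[i,4]>30:print(st[i],ce[i]+[215,275],bp("side",ce[i]+[215,275],.064).round(4))
cv2.imwrite("pics/sc.png",cv2.resize(im[265:365,190:320],(780,600),interpolation=cv2.INTER_CUBIC))
```

```text
base [[0.4047, 0.2165, 0.04], [0.4113, 0.4391, 0.04]]
rails [[0.4451, 0.2961, 0.042], [0.446, 0.3569, 0.042], [0.7169, 0.2889, 0.042], [0.7179, 0.3542, 0.042]]
[ 10   8  22  21 377] [235.5066313 293.0530504] [[0.5775 0.3256 0.064 ]]
```

View pics/sc.png

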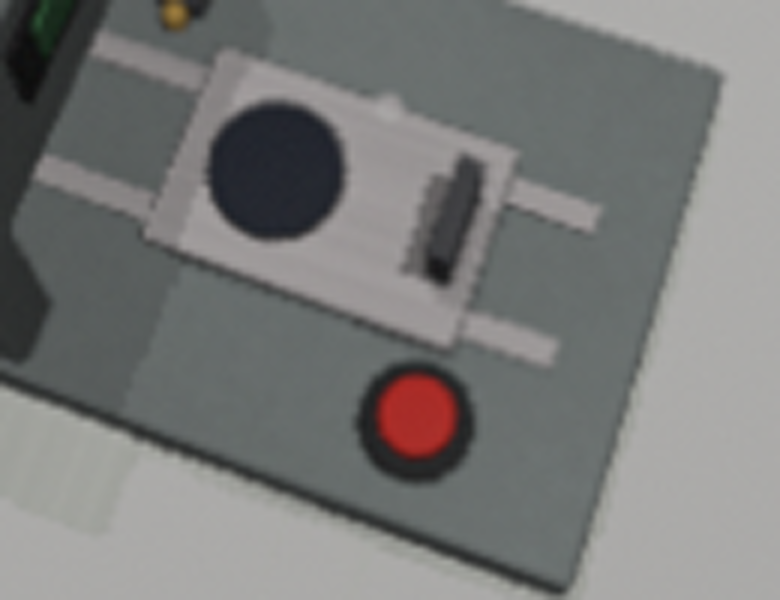

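Run:
```python
from h import *
print(go([.5765,.3247,.078],178.5))
```

```text
[-2.39  0.04  3.39  0.12]
```

apply_moves(
  plan=[
    [[-0.8,0.01,0,0.12],[-0.8,0.01,0,0],[-0.79,0.02,0,0],[0,0,1,0],[0,0,1,0],[0,0,0.8,0],[0,0,0.59,0],[0,0,0,0],[0,0,0,0]],
  ],
)

```text
t: 16.42
tool_pos: [0.577, 0.325, 0.08]
ee_rot: [0.001, 0.013, 1.0, 0.0]
force: [0.4, -0.5, -6.2]
opening: 0.505
gripper_force: 64.3
```

Run:
```python
from h import *
print(tool())
for n in("side","scene"):
    im=ctrl.camera(n);cv2.imwrite(f"pics/{n}1.png",im)
im=cv2.imread("pics/side1.png")
cv2.imwrite("pics/sc1.png",cv2.resize(im[235:345,180:310],(780,600),interpolation=cv2.INTER_CUBIC))
```

```text
(array([0.57703053, 0.32501248, 0.07997169]), np.float64(178.56356605437435), {'t': 16.425, 'joint_pos': array([ 4.57306986e-01,  5.23201054e-01,  1.14038847e+00, -2.24020680e-04,
        1.47544825e+00, -1.08839896e+00]), 'joint_velocities': array([ 0.00300444, -0.01404666, -0.01562608,  0.00239725, -0.00236864,
       -0.00037968]), 'joint_torque': array([-2.84787000e-02, -5.70157349e+01, -3.60474336e+01,  2.88375209e-03,
        5.57493896e-02, -1.67573038e-03]), 'tool_pos': array([0.57703053, 0.32501248, 0.07997169]), 'ee_rot': array([1.18949981e-03, 1.25343280e-02, 9.99920620e-01, 4.78936073e-04]), 'force': array([ 0.37605572, -0.52254366, -6.22788815]), 'ft_torque': array([ 0.00853945, -0.0451042 , -0.00257342]), 'gripper_force': 64.27194356918335, 'opening': 0.5047260174525949})
```

View pics/sc1.png

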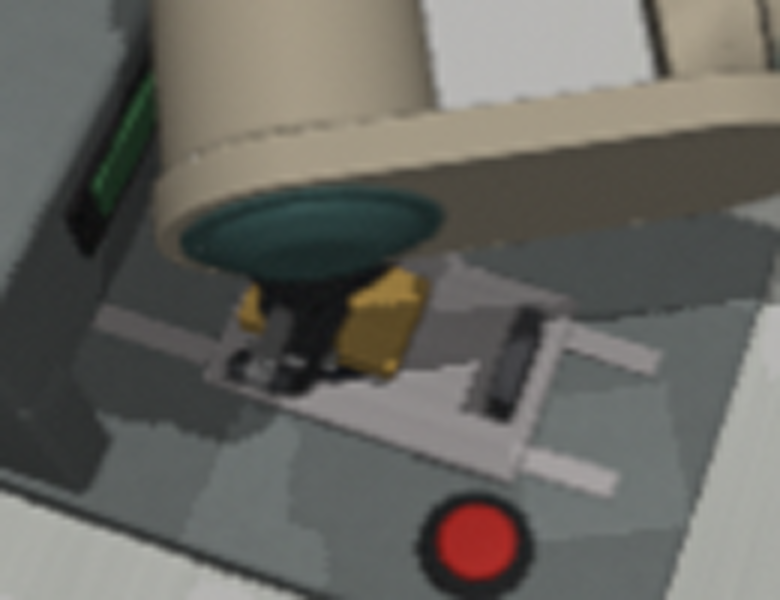

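The block hangs just above the anvil, roughly over its centre; carriage not moved.

apply_moves(
  plan=[
    [[0,0,0.08,0],[0,0,0.06,0],[0,0,0,0],[0,0,0,0]],
  ],
)

```text
t: 17.02
tool_pos: [0.5762, 0.3252, 0.0711]
ee_rot: [0.0, 0.012, 1.0, 0.0]
force: [0.6, -0.8, -3.4]
opening: 0.511
gripper_force: 64.6
```

apply_moves(
  plan=[
    [[0,0,0.03,0],[0,0,0,0],[0,0,0,0]],
  ],
)

```text
t: 17.4
tool_pos: [0.5769, 0.3252, 0.0711]
ee_rot: [0.001, 0.012, 1.0, 0.0]
force: [-1.0, -1.5, 6.1]
opening: 0.506
gripper_force: 65.7
```

apply_moves(
  plan=[
    [[0,0,0,0],[0,0,0,0],[0,0,0,0],[0,0,0,0],[0,0,-0.4,0],[0,0,-1,0],[0,0,-1,0],[0.5,0,-0.9,0],[1,0,0,0],[1,0,0,0],[0.3,0,0,0],[0,0,0,0]],
  ],
  hand=0.75,
)

```text
t: 18.9
tool_pos: [0.4362, 0.3288, 0.236]
ee_rot: [0.001, 0.012, 1.0, 0.001]
force: [0.8, 0.3, 0.3]
opening: 0.749
gripper_force: 0.0
```

Run:
```python
from h import *
print(tool()[:2])
im=ctrl.camera("wrist");cv2.imwrite("pics/w5.png",im)
im2=ctrl.camera("side");cv2.imwrite("pics/side2.png",im2)
for t,z in(("anvil",.064),("push_plate",.101),("button_top",.062),("block",.086)):
  for d in ctrl.outline_of("wrist",t):
    v,u=np.nonzero(d['region']);print(t,d['conf'],u.min(),u.max(),v.min(),v.max(),d['location'],bp("wrist",d['location'],z).round(4))
```

```text
(array([0.43616407, 0.32881076, 0.2360272 ]), np.float64(178.6412983355544))
anvil 0.73 214 296 207 314 [254.6, 246.2] [[0.5218 0.3232 0.064 ]]
push_plate 0.55 215 296 208 313 [256.9, 243.6] [[0.4994 0.3262 0.101 ]]
push_plate 0.4 1 46 232 270 [24.9, 251.7] [[0.5058 0.0835 0.101 ]]
push_plate 0.28 236 277 261 322 [254.8, 290.2] [[0.5533 0.3226 0.101 ]]
button_top 0.84 309 338 200 228 [322.8, 213.4] [[0.4848 0.3979 0.062 ]]
button_top 0.56 153 359 135 356 [254.2, 216.8] [[0.4868 0.3235 0.062 ]]
block 0.82 237 277 261 322 [257.6, 290.9] [[0.5644 0.3253 0.086 ]]
block 0.26 309 337 200 228 [321.2, 212.5] [[0.4739 0.391  0.086 ]]
```

View pics/w5.png

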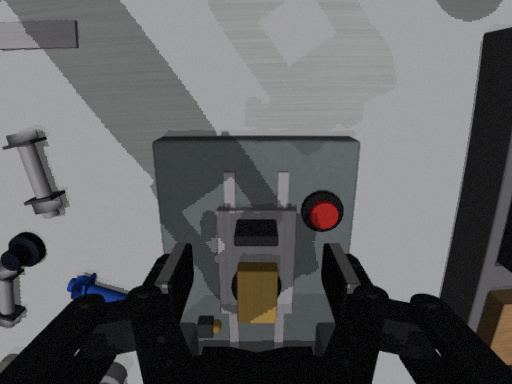

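Run:
```python
from h import *
print(bp("wrist",[(232,285),(281,285)],.064).round(4).tolist())
print(bp("wrist",[(237,264),(277,264),(275,322)],.086).round(4).tolist())
print("plate",bp("wrist",[(234,221),(278,221)],.101).round(4).tolist(),bp("wrist",[(218,208),(297,208)],.056).round(4).tolist())
im=cv2.imread("pics/w5.png");cv2.imwrite("pics/w5c.png",cv2.resize(im[195:335,175:345],(728,600),interpolation=cv2.INTER_CUBIC))
```

```text
[[0.5711, 0.2952, 0.064], [0.5726, 0.3524, 0.064]]
[[0.5301, 0.3043, 0.086], [0.5312, 0.3466, 0.086], [0.6073, 0.3441, 0.086]]
plate [[0.4745, 0.3049, 0.101], [0.4755, 0.3468, 0.101]] [[0.4777, 0.2841, 0.056], [0.4799, 0.3705, 0.056]]
```

View pics/w5c.png

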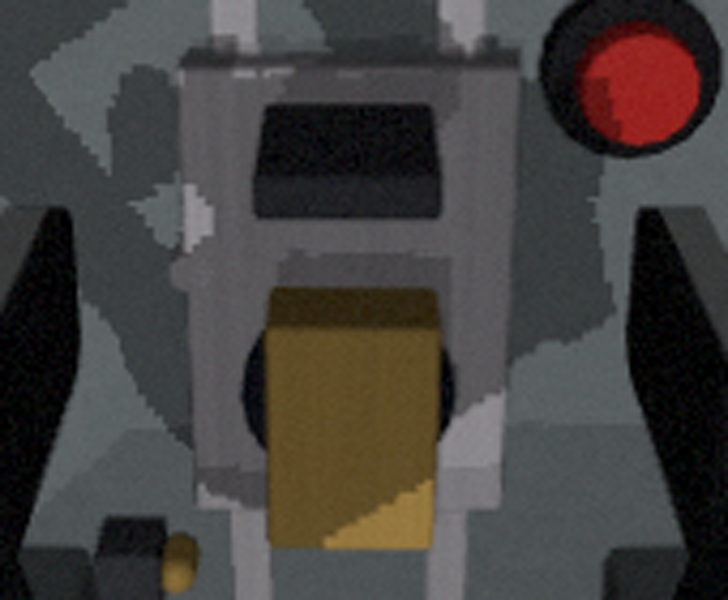

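Run:
```python
from h import *
a=bp("wrist",[(231.7,287),(281.1,287)],.064);b=bp("wrist",[(237.6,271.5),(277.5,271.5),(275.5,322.8),(237.6,322.8)],.086)
print(a.round(4).tolist(),a.mean(0));print(b.round(4).tolist(),b.mean(0))
p=bp("wrist",[(234.5,236.5),(277.7,236.5)],.101);print(p.round(4),p.mean(0));print(go([.44,p[:,1].mean(),.08],178.5))
```

```text
[[0.5739, 0.2947, 0.064], [0.5753, 0.3526, 0.064]] [0.57459455 0.32365278 0.064     ]
[[0.5393, 0.3045, 0.086], [0.5404, 0.3471, 0.086], [0.6085, 0.3447, 0.086], [0.6074, 0.3013, 0.086]] [0.57388265 0.32440952 0.086     ]
[[0.4908 0.3046 0.101 ]
 [0.4918 0.3465 0.101 ]] [0.49128948 0.32557099 0.101     ]
[-0.06 -0.05  3.08  0.01]
```

Block is centred on the anvil within about 1 mm (anvil centre (0.5746,0.3237), block (0.5739,0.3244)). Next, push the carriage.

apply_moves(
  plan=[
    [[0,-0.05,0.4,0],[0,0,1,0],[0,0,1,0],[0,0,0.6,0],[0,0,0.33,0],[0,0,0,0],[-0.3,0,0,0],[-0.2,0,0,0],[0,0,0,0]],
  ],
  hand=0,
)

```text
t: 20.32
tool_pos: [0.4624, 0.3255, 0.0687]
ee_rot: [0.001, 0.013, 1.0, 0.0]
force: [-0.0, -0.3, 0.3]
opening: -0.003
gripper_force: 0.0
```

apply_moves(
  plan=[
    [[-0.1,0,0,0],[-0.1,0,0,0],[-0.15,0,0,0],[-0.15,0,0,0],[-0.2,0,0,0],[-0.2,0,0,0],[-0.2,0,0,0],[-0.2,0,0,0],[-0.2,0,0,0],[-0.2,0,0,0],[0,0,0,0]],
  ],
)

```text
t: 21.7
tool_pos: [0.5469, 0.323, 0.0678]
ee_rot: [0.0, 0.013, 1.0, -0.0]
force: [1.2, 0.3, -0.4]
opening: -0.002
gripper_force: 0.0
```

apply_moves(
  plan=[
    [[-0.2,0,0,0],[-0.2,0,0,0],[-0.2,0,0,0],[-0.1,0,0,0],[-0.1,0,0,0],[-0.06,0,0,0],[-0.06,0,0,0],[0,0,0,0]],
  ],
)

```text
t: 22.7
tool_pos: [0.59, 0.3222, 0.0678]
ee_rot: [-0.003, 0.012, 1.0, -0.001]
force: [-16.6, -3.2, 6.4]
opening: 0.002
gripper_force: 7.9
```

apply_moves(
  plan=[
    [[-0.06,0,0,0],[-0.06,0,0,0],[0,0,0,0]],
  ],
)

```text
t: 23.08
tool_pos: [0.5898, 0.3223, 0.0678]
ee_rot: [-0.011, 0.011, 1.0, -0.003]
force: [-50.9, -10.4, 22.6]
opening: -0.002
gripper_force: 25.4
```

apply_moves(
  plan=[
    [[0.3,0,0,0],[1,0,0,0],[1,0,0,0],[1,0,-0.6,0],[0,0,-1,0],[0,0,-1,0],[0,0,-0.4,0],[0,0,0,0]],
  ],
)

```text
t: 24.08
tool_pos: [0.4343, 0.3265, 0.2201]
ee_rot: [0.002, 0.012, 1.0, 0.001]
force: [-0.2, 0.2, 0.6]
opening: -0.002
gripper_force: 0.0
```

Run:
```python
from h import *
print(tool()[:2])
im=ctrl.camera("wrist");im2=ctrl.camera("side");im3=ctrl.camera("scene");cv2.imwrite("pics/side3.png",im2);cv2.imwrite("pics/scene3.png",im3);cv2.imwrite("pics/w6.png",im)
a=cv2.resize(im[180:330,160:360],(400,300),interpolation=cv2.INTER_CUBIC)
b=cv2.resize(im2[235:385,120:320],(400,300),interpolation=cv2.INTER_CUBIC)
cv2.imwrite("pics/c6.png",np.vstack([np.hstack([a,b]),np.hstack([cv2.resize(im,(400,300)),cv2.resize(im3[100:250,300:500],(400,300))])]))
```

```text
(array([0.43430476, 0.32652759, 0.22013271]), np.float64(178.58000494226863))
```

View pics/c6.png

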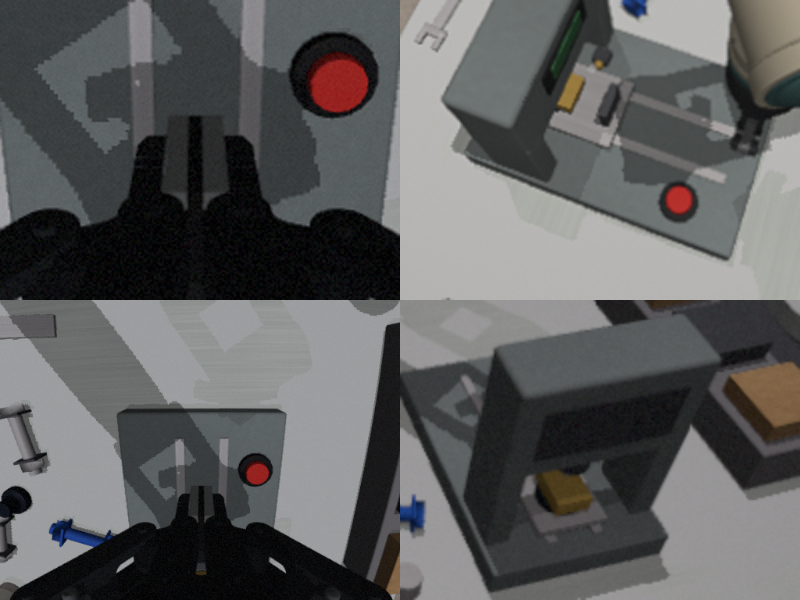

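Run:
```python
from h import *
yaw=np.radians(-1.5);R=np.array([[np.cos(yaw),-np.sin(yaw)],[np.sin(yaw),np.cos(yaw)]])
A=np.array([.5750,.3243])
def W(d,x,y,z):
    q=A+R@np.array([d+x,y]);return [q[0],q[1],z]
def draw(im,cam,d,off):
    P=[[W(d,x*.035,y*.0225,.086) for x,y in((-1,-1),(1,-1),(1,1),(-1,1))],[W(d,x,y*.022,.101) for x,y in((-.08,-1),(-.068,-1),(-.068,1),(-.08,1))],[W(d,.03*np.cos(t),.03*np.sin(t),.064) for t in np.linspace(0,6.28,30)]]
    for p,c in zip(P,((0,255,0),(0,0,255),(255,255,0))):
        cv2.polylines(im,[np.round((proj(cam,p)-off)*6+3).astype(int)],True,c,1)
out=[]
for cam,f,(x0,y0) in(("side","side3",(185,260)),("scene","scene3",(352,168))):
    im=cv2.resize(cv2.imread(f"pics/{f}.png")[y0:y0+60,x0:x0+66],None,fx=6,fy=6,interpolation=cv2.INTER_CUBIC)
    im=cv2.convertScaleAbs(im,alpha=1.6);o=im.copy();draw(o,cam,.12,np.array([x0,y0]));out.append(np.hstack([im,o]))
cv2.imwrite("pics/c7.png",cv2.resize(np.vstack(out),None,fx=.8,fy=.8))
```

```text
(no output)
```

View pics/c7.png

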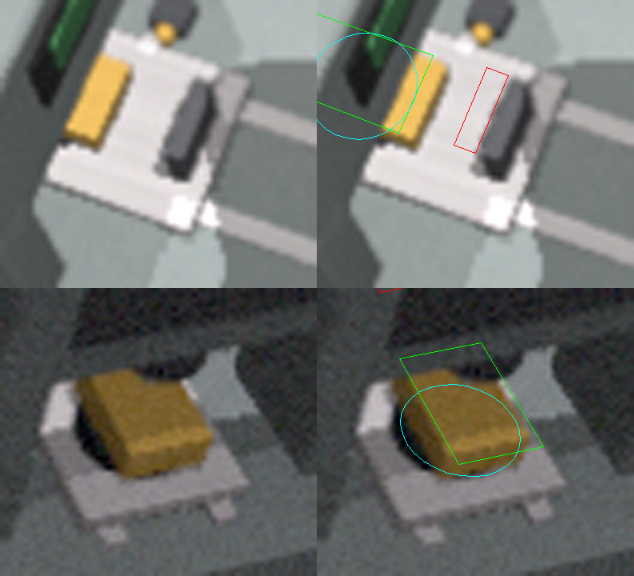

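Run:
```python
from h import *
f=lambda p:np.array(p)/6+[190,265]
g=lambda p:np.array(p)/4.8+[185,260]
for n,a,b,z in(("front",(455,347),(190,231),.05),("back",(147,236),(48,182),.05)):
    A=bp("side",f(a),z)[0];B=bp("side",g(b),z)[0];print(n,A,B,B-A)
def dark(fn,x0,y0,x1,y1,th):
    im=cv2.cvtColor(cv2.imread(f"pics/{fn}.png"),cv2.COLOR_BGR2GRAY)[y0:y1,x0:x1]
    n,l,st,ce=cv2.connectedComponentsWithStats((im<th).astype(np.uint8))
    for i in range(1,n):
        if 20<st[i,4]<500:
            c=ce[i]+[x0,y0];print(fn,th,st[i],c,bp("side",c,.09)[0])
for th in(60,70,80):
    dark("side0",255,285,275,320,th);dark("side3",216,270,236,302,th)
# scene: block top-face centroid
for n in("scene","side"):
    for d in ctrl.outline_of(n,"block")[:2]:print(n,d['conf'],d['location'],bp(n,d['location'],.08))
```

```text
front [0.48217061 0.36895003 0.05      ] [0.59249113 0.3674113  0.05      ] [ 0.11032052 -0.00153873  0.        ]
back [0.62030597 0.36666508 0.05      ] [0.67403328 0.367518   0.05      ] [0.05372731 0.00085293 0.        ]
side0 60 [ 6 10  9 17 35] [264.54285714 305.34285714] [0.49621798 0.33855659 0.09      ]
side3 60 [ 3  8 11 20 63] [225.04761905 288.77777778] [0.60211186 0.33056515 0.09      ]
side0 70 [ 6  7  9 20 95] [265.09473684 301.76842105] [0.49761604 0.32979832 0.09      ]
side3 70 [  3   7  12  21 130] [224.39230769 287.27692308] [0.60502933 0.32751063 0.09      ]
side3 70 [13 15  7 15 32] [231.4375 292.1875] [0.58401123 0.33357245 0.09      ]
side0 80 [  6   7   9  21 104] [265.         301.55769231] [0.49799442 0.32937775 0.09      ]
side3 80 [  3   7  12  21 151] [224.37748344 286.78145695] [0.60551792 0.32633831 0.09      ]
side3 80 [12 14  8 18 95] [232.51578947 294.2       ] [0.5797197  0.33746754 0.09      ]
scene 0.86 [383.1, 198.7] [[0.71170857 0.31347986 0.08      ]]
scene 0.21 [112.4, 266.3] [[ 0.72207734 -0.31757463  0.08      ]]
side 0.54 [206.0, 281.1] [[0.65705458 0.32487395 0.08      ]]
```

The side views show the plate moved about 109 mm; whether the stop was "home" gets checked with a second gentle push, reading force and moment.

apply_moves(
  plan=[
    [[0,0,1,0],[0,0,1,0],[0,0,1,0],[0,0,0.04,0],[-0.8,0,0,0],[-0.8,0,0,0],[-0.8,0,0,0],[-0.4,0,0,0],[-0.12,0,0,0],[-0.1,0,0,0],[-0.1,0,0,0],[-0.06,0,0,0],[0,0,0,0]],
  ],
)

```text
t: 25.95
tool_pos: [0.59, 0.3225, 0.0664]
ee_rot: [-0.002, 0.012, 1.0, -0.001]
force: [-11.8, -2.3, 6.6]
opening: -0.001
gripper_force: 5.9
```

Run:
```python
from h import *
p,a,s=tool();print(p,s['force'],s['ft_torque'],s['gripper_force'],s['joint_torque'])
```

```text
[0.58995679 0.32251612 0.06644194] [-11.79648668  -2.27505124   6.57841445] [-0.36403889  1.65785865 -0.00929413] 5.865441262722015 [-2.33467519e+00 -5.29261279e+01 -3.60452414e+01 -6.34687264e-01
 -2.85467237e+00 -4.18543455e-02]
```

All the push force goes through the finger pads (pad force is half the push on both tries) and the moment matches a contact at plate height, so the carriage is at its end stop. Now the button.

apply_moves(
  plan=[
    [[0.4,0,0,0],[0.86,0,-0.5,0],[0.84,0.4,-0.5,0],[0,0.8,0,0],[0,0.25,0,0],[0,0,0,0],[0,0,0,0]],
  ],
)

```text
t: 26.82
tool_pos: [0.4891, 0.3962, 0.1153]
ee_rot: [-0.0, 0.013, 1.0, -0.001]
force: [-0.9, -0.4, -0.1]
opening: -0.0
gripper_force: 0.0
```

Run:
```python
from h import *
print(tool()[0],go([.487,.3985,.066]))
```

```text
[0.4891294  0.39620292 0.11533057] [0.04 0.04 0.99 0.  ]
```

apply_moves(
  plan=[
    [[0.04,0.04,0.6,0],[0,0,0.4,0],[0,0,0.08,0],[0,0,0.08,0],[0,0,0.06,0],[0,0,0.02,0],[0,0,0,0],[0,0,0,0]],
  ],
)

```text
t: 27.82
tool_pos: [0.4875, 0.3993, 0.056]
ee_rot: [0.001, 0.012, 1.0, 0.0]
force: [-4.1, -6.0, 8.8]
opening: -0.001
gripper_force: 4.8
```

apply_moves(
  plan=[
    [[0,0,0.04,0],[0,0,0,0],[0,0,0,0]],
  ],
)

```text
t: 28.2
tool_pos: [0.4875, 0.3993, 0.0558]
ee_rot: [0.001, 0.012, 1.0, 0.0]
force: [-8.1, -8.3, 19.5]
opening: 0.0
gripper_force: 9.5
```

apply_moves(
  plan=[
    [[0,0,-0.3,0],[0,0,-1,0],[0,0,-1,0],[0,-0.5,-1,0],[0,-1,-1,0],[0,-1,0,0],[0,-1,0,0],[0,-1,0,0],[0,-1,0,0],[0.2,-1,0,0],[0.2,-1,0,0],[0.2,-1,0,0],[0,0,0,0]],
  ],
  hand=0.55,
)

```text
t: 29.82
tool_pos: [0.4463, -0.0214, 0.2618]
ee_rot: [0.001, 0.015, 1.0, -0.0]
force: [-0.1, 0.5, -1.0]
opening: 0.548
gripper_force: 0.0
```

```bash
cat > bolts.py <<'E'
from h import *
print(tool()[:2],tool()[2]['t'])
for n in("wrist","scene","side"):
    im=ctrl.camera(n);cv2.imwrite(f"pics/b{n}_{ctrl.observe()['t']:.1f}.png",im)
    for d in ctrl.outline_of(n,"bolt1"):
        c,a,L=axis(n,d['region'],.016);m=cv2.mean(im,d['region'].astype(np.uint8))
        if L<.2:print(n,round(d['conf'],2),d['location'],np.round(c,4),round(a,1),round(L,3),"blue" if m[0]>1.6*m[2] else "steel",go([*c,.25],a))
E
python3 bolts.py
```

```text
(array([ 0.44634968, -0.02141743,  0.26175498]), np.float64(178.3374148281824)) 29.825
wrist 0.85 [315.6, 152.9] [0.4458 0.0554] 8.8 0.114 steel [ 0.06  1.49  0.23 -2.06]
wrist 0.77 [233.4, 159.6] [ 0.4522 -0.0512] 7.1 0.114 steel [-0.12 -0.64  0.23 -1.72]
wrist 0.67 [245.7, 278.8] [ 0.6258 -0.0436] 165.4 0.125 steel [-3.59 -0.4   0.23  2.63]
wrist 0.67 [372.9, 278.3] [0.6232 0.131 ] 64.7 0.104 blue [ -3.45   3.09   0.23 -13.23]
scene 0.79 [212.9, 172.9] [ 0.4506 -0.0558] 5.2 0.129 steel [-0.09 -0.75  0.23 -1.31]
scene 0.62 [228.2, 219.1] [ 0.6249 -0.0474] 164.2 0.124 steel [-3.57 -0.5   0.23  2.9 ]
scene 0.62 [290.1, 204.2] [0.6237 0.1121] 70.3 0.109 blue [ -3.48   2.68   0.23 -14.33]
scene 0.57 [249.6, 162.6] [0.4445 0.0498] 7.0 0.131 steel [ 0.08  1.36  0.23 -1.66]
side 0.87 [308.5, 224.7] [0.4447 0.0539] 8.6 0.108 steel [ 0.07  1.44  0.22 -1.98]
side 0.7 [264.2, 183.0] [ 0.6236 -0.0458] 165.9 0.111 steel [-3.55 -0.48  0.22  2.56]
side 0.62 [246.3, 224.0] [0.6214 0.116 ] 71.2 0.12 blue [ -3.43   2.76   0.22 -14.5 ]
```

apply_moves(
  plan=[
    [[0.04,0.75,0,0],[0.03,0.71,0.4,0],[0,0,0.9,-1],[0,0,1,-1],[0,0,1,0],[0,0,0.9,0],[0,0,0.5,0],[0,0,0.37,0],[0,0,0,0]],
  ],
)

```text
t: 31.25
tool_pos: [0.4438, 0.0547, 0.0063]
ee_rot: [-0.002, -0.076, 0.997, 0.0]
force: [-0.5, -0.2, 0.9]
opening: 0.549
gripper_force: 0.0
```

apply_moves(
  plan=[
    [[0,0,0,0],[0,0,0,0],[0,0,0,0],[0,0,0,0],[0,0,-0.3,0],[0,0,-0.5,0],[0,0,0,0]],
  ],
  hand=0,
  grip_force=70,
)

```text
t: 32.12
tool_pos: [0.4462, 0.0541, 0.0496]
ee_rot: [0.002, -0.075, 0.997, -0.0]
force: [0.3, -0.1, -5.6]
opening: 0.204
gripper_force: 69.2
```

Run:
```python
from h import *
print(go([.485,-.243,.13],179.2), tool()[1])
```

```text
[ 0.12 -5.99 -1.61  1.88] -171.4020566100811
```

apply_moves(
  plan=[
    [[0,0,-1,0.94],[0,0,-0.61,0.94],[-0.13,-1,0,0],[-0.13,-1,0,0],[-0.13,-1,0,0],[-0.13,-1,0,0],[-0.13,-1,0,0],[-0.13,-0.94,0,0],[0,0,0,0],[0,0,0,0]],
  ],
)

```text
t: 33.38
tool_pos: [0.4792, -0.243, 0.1268]
ee_rot: [-0.001, 0.007, 1.0, 0.001]
force: [-0.0, 0.1, -5.3]
opening: 0.202
gripper_force: 70.2
```

Run:
```python
from h import *
print(go([.485,-.243,.03],179.2), tool()[:2])
im=ctrl.camera("wrist");cv2.imwrite("pics/w8.png",im)
```

```text
[-0.12  0.    1.94 -0.  ] (array([ 0.47918979, -0.24299314,  0.12675674]), np.float64(179.17552540765854))
```

View pics/w8.png

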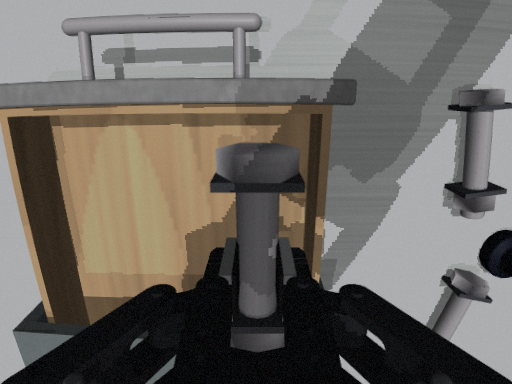

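The bolt is held, head toward the robot, over the left half of the drawer and clear of the right-hand picture wall at column 322.

apply_moves(
  plan=[
    [[-0.12,0,0.7,0],[0,0,0.6,0],[0,0,0.4,0],[0,0,0.22,0],[0,0,0,0],[0,0,0,0]],
  ],
)

```text
t: 34.17
tool_pos: [0.4861, -0.2434, 0.0327]
ee_rot: [0.0, 0.007, 1.0, -0.0]
force: [-0.3, -0.7, -5.0]
opening: 0.204
gripper_force: 70.5
```

apply_moves(
  plan=[
    [[0,0,0,0],[0,0,0,0],[0,0,0,0],[0,0,-0.3,0],[0,0,-1,0],[0,0,-1,0],[0,1,-1,0],[0,1,-1,0],[0,1,0,0],[0.5,0.8,0,0],[0,0,0,0]],
  ],
  hand=0.45,
)

```text
t: 35.55
tool_pos: [0.4626, -0.0628, 0.2372]
ee_rot: [0.001, 0.005, 1.0, -0.0]
force: [-0.3, -0.7, 0.4]
opening: 0.449
gripper_force: 0.0
```

```bash
python3 bolts.py
```

```text
(array([ 0.46259286, -0.06279352,  0.23718155]), np.float64(179.39134418378262)) 35.55
wrist 0.88 [388.4, 273.4] [0.6234 0.1142] 69.0 0.126 blue [ -3.15   3.62  -0.27 -13.95]
wrist 0.86 [264.8, 150.1] [ 0.4528 -0.0562] 6.6 0.113 steel [ 0.21  0.17 -0.27 -1.47]
wrist 0.77 [272.4, 276.6] [ 0.6252 -0.0495] 164.8 0.125 steel [-3.23  0.35 -0.27  2.89]
wrist 0.76 [103.1, 182.6] [ 0.4931 -0.2577] 177.8 0.123 steel [-0.64 -3.85 -0.27  0.29]
scene 0.75 [212.2, 168.7] [ 0.4483 -0.0559] 4.7 0.13 steel [ 0.31  0.19 -0.28 -1.12]
scene 0.7 [228.8, 220.8] [ 0.6233 -0.0477] 163.9 0.122 steel [-3.19  0.4  -0.28  3.05]
scene 0.66 [140.0, 181.5] [ 0.4513 -0.2492] 179.6 0.112 steel [ 0.19 -3.68 -0.28 -0.1 ]
scene 0.66 [289.4, 203.6] [0.624 0.112] 70.6 0.11 blue [ -3.15   3.6   -0.28 -14.3 ]
side 0.76 [317.1, 194.8] [ 0.4503 -0.0535] 5.6 0.105 steel [ 0.27  0.24 -0.29 -1.29]
side 0.69 [264.2, 182.9] [ 0.6248 -0.0472] 163.6 0.117 steel [-3.22  0.42 -0.29  3.09]
side 0.67 [218.8, 288.0] [0.6348 0.3142] 79.5 0.106 steel [ -3.31   7.65  -0.29 -16.09]
side 0.64 [244.2, 226.3] [0.6222 0.1167] 70.9 0.12 blue [ -3.12   3.7   -0.29 -14.36]
side 0.48 [314.0, 142.5] [ 0.4895 -0.2635] 0.1 0.109 steel [-0.58 -3.95 -0.29 -0.2 ]
```

apply_moves(
  plan=[
    [[0.22,0.16,0,0],[0,0,0.8,-0.7],[0,0,1,-0.7],[0,0,1,0],[0,0,0.9,0],[0,0,0.5,0],[0,0,0.4,0],[0,0,0.02,0]],
  ],
)

```text
t: 36.85
tool_pos: [0.4509, -0.0564, 0.0033]
ee_rot: [-0.002, -0.054, 0.999, 0.0]
force: [0.1, 0.0, -0.3]
opening: 0.45
gripper_force: 0.0
```

apply_moves(
  plan=[
    [[0,0,0,0],[0,0,0,0],[0,0,0,0],[0,0,0,0],[0,0,-0.3,0],[0,0,-1,0.7],[0,0,-1,0.7],[0,0,-0.2,0],[0,0,0,0]],
  ],
  hand=0,
)

```text
t: 37.98
tool_pos: [0.4523, -0.0567, 0.1294]
ee_rot: [0.0, 0.007, 1.0, -0.0]
force: [-0.7, -0.2, -4.4]
opening: 0.207
gripper_force: 69.0
```

Run:
```python
from h import *
print(go([.485,-.304,.13],179.2), tool()[:2])
```

```text
[-0.72 -4.94 -0.01  0.01] (array([ 0.45228457, -0.05669422,  0.129447  ]), np.float64(179.23516775378314))
```

apply_moves(
  plan=[
    [[-0.12,-1,0,0],[-0.15,-1,0,0],[-0.15,-1,0,0],[-0.15,-1,0,0],[-0.15,-0.94,0,0],[0,0,0,0],[0,0,0.7,0],[0,0,0.6,0],[0,0,0.45,0],[0,0,0.24,0],[0,0,0,0],[0,0,0,0]],
  ],
)

```text
t: 39.48
tool_pos: [0.4849, -0.3039, 0.0299]
ee_rot: [-0.0, 0.007, 1.0, 0.0]
force: [0.0, -0.5, -3.1]
opening: 0.206
gripper_force: 69.6
```

apply_moves(
  plan=[
    [[0,0,0,0],[0,0,0,0],[0,0,0,0],[0,0,-0.3,0],[0,0,-1,0],[0,0,-1,0],[-0.2,1,-1,0],[-0.2,1,-1,0],[-0.2,1,0,0],[-0.2,1,0,0],[0,0.8,0,0],[0,0,0,0]],
  ],
  hand=0.45,
)

```text
t: 40.98
tool_pos: [0.5258, -0.0749, 0.234]
ee_rot: [0.001, 0.005, 1.0, -0.0]
force: [0.3, 0.0, -0.1]
opening: 0.444
gripper_force: 0.0
```

```bash
python3 bolts.py
```

```text
(array([ 0.52575777, -0.07488065,  0.23399507]), np.float64(179.41738633142432)) 40.975
wrist 0.97 [51.2, 131.5] [ 0.4862 -0.3215] 178.0 0.12 steel [ 0.72 -4.89 -0.33  0.24]
wrist 0.85 [296.8, 237.9] [ 0.6508 -0.0281] 161.8 0.121 steel [-2.49  1.02 -0.33  3.48]
wrist 0.8 [103.7, 132.0] [ 0.4889 -0.2571] 178.8 0.119 steel [ 0.69 -3.61 -0.33  0.08]
wrist 0.6 [407.4, 235.3] [0.6235 0.1157] 69.2 0.129 blue [ -1.91   3.89  -0.33 -14.  ]
scene 0.96 [141.4, 184.7] [ 0.455  -0.2494] 178.9 0.108 steel [ 1.36 -3.45 -0.34  0.05]
scene 0.92 [289.2, 203.4] [0.6236 0.1122] 71.4 0.11 blue [ -1.9    3.84  -0.34 -14.45]
scene 0.66 [239.7, 228.1] [ 0.6519 -0.0232] 165.1 0.124 steel [-2.51  1.14 -0.34  2.8 ]
scene 0.58 [117.5, 190.3] [ 0.4513 -0.31  ] 0.3 0.116 steel [ 1.42 -4.66 -0.34 -0.23]
side 0.9 [244.9, 222.9] [0.621  0.1161] 72.1 0.12 blue [ -1.85   3.92  -0.35 -14.59]
side 0.69 [324.2, 143.9] [ 0.4848 -0.2637] 179.9 0.109 steel [ 0.76 -3.72 -0.35 -0.16]
side 0.69 [252.0, 186.7] [ 0.6504 -0.0217] 164.5 0.117 steel [-2.48  1.17 -0.35  2.92]
side 0.62 [324.0, 131.7] [ 0.4833 -0.3251] 179.7 0.106 steel [ 0.77 -4.95 -0.35 -0.12]
side 0.6 [216.5, 286.8] [0.6367 0.3138] 84.6 0.102 steel [ -2.1    7.87  -0.35 -17.1 ]
```

apply_moves(
  plan=[
    [[-0.83,0.35,0,0],[-0.83,0.35,0,0],[-0.83,0.33,0,1],[0,0,0.7,1],[0,0,1,0.95],[0,0,1,0],[0,0,0.9,0],[0,0,0.5,0],[0,0,0.42,0],[0,0,0,0]],
  ],
  hand=0.5,
)

```text
t: 42.52
tool_pos: [0.6498, -0.0279, 0.0047]
ee_rot: [-0.002, 0.136, 0.991, -0.0]
force: [-0.4, -0.1, -0.1]
opening: 0.497
gripper_force: 0.0
```

apply_moves(
  plan=[
    [[0,0,0,0],[0,0,0,0],[0,0,0,0],[0,0,0,0],[0,0,-0.3,0],[0,0,-1,0],[0,0,-1,0],[0,0,-0.2,0],[0,0,0,0]],
  ],
  hand=0,
)

```text
t: 43.65
tool_pos: [0.6506, -0.0275, 0.1311]
ee_rot: [-0.0, 0.135, 0.991, -0.0]
force: [0.5, -0.5, -3.7]
opening: 0.2
gripper_force: 68.7
```

Run:
```python
from h import *
print(go([.485,-.364,.13],179.2), tool()[:2])
```

```text
[ 1.39 -7.37  0.02 -2.95] (array([ 0.65056306, -0.02748678,  0.13112348]), np.float64(164.4466935592409))
```

apply_moves(
  plan=[
    [[0,0,-0.7,-1],[0,0,-0.7,-1],[0,0,0,-0.95],[0.8,-0.3,0,0],[0.8,-0.6,0,0],[0.8,-0.6,0,0],[0.82,-0.6,0,0],[0,-1,0,0],[0,-1,0,0],[0,-1,0,0],[0,-1,0,0],[0,-0.68,0,0],[0,0,0.7,0],[0,0,0.7,0],[0,0,0,0]],
  ],
)

```text
t: 45.52
tool_pos: [0.4826, -0.3622, 0.1251]
ee_rot: [-0.005, 0.007, 1.0, 0.004]
force: [1.1, 0.6, -2.2]
opening: 0.204
gripper_force: 68.9
```

Run:
```python
from h import *
print(go([.485,-.364,.03],179.2), tool()[:2])
```

```text
[-0.05 -0.04  1.9  -0.  ] (array([ 0.48258349, -0.36219159,  0.12508205]), np.float64(179.19010178559108))
```

apply_moves(
  plan=[
    [[-0.05,-0.04,0.6,0],[0,0,0.6,0],[0,0,0.4,0],[0,0,0.25,0],[0,0,0.05,0],[0,0,0,0],[0,0,0,0]],
  ],
)

```text
t: 46.4
tool_pos: [0.4881, -0.3666, 0.0378]
ee_rot: [0.001, 0.007, 1.0, -0.001]
force: [0.1, -0.4, -3.2]
opening: 0.208
gripper_force: 69.1
```

apply_moves(
  plan=[
    [[0,0,0,0],[0,0,0,0],[0,0,0,0],[0,0,-0.3,0],[0,0,-1,0],[0,0,-1,0],[1,0,-1,0],[1,0.4,-0.5,0],[0.8,0.7,0,0],[0,0,0,0]],
  ],
  hand=0.45,
)

```text
t: 47.65
tool_pos: [0.3522, -0.3077, 0.222]
ee_rot: [0.001, 0.007, 1.0, -0.001]
force: [-0.7, -0.2, -0.2]
opening: 0.451
gripper_force: 0.0
```

```bash
python3 bolts.py
python3 - <<'E'
from h import *
im=ctrl.camera("wrist");cv2.imwrite("pics/w9.png",im)
s=ctrl.camera("side");cv2.imwrite("pics/s9.png",s)
c=ctrl.camera("scene");cv2.imwrite("pics/c9.png",c)
cv2.imwrite("pics/m9.png",np.vstack([np.hstack([cv2.resize(im,(400,300)),cv2.resize(s,(400,300))]),np.hstack([cv2.resize(c,(400,300)),cv2.resize(s[260:350,150:270],(400,300),interpolation=cv2.INTER_CUBIC)])]))
E
```

```text
(array([ 0.35218656, -0.30765862,  0.22201132]), np.float64(179.16866097542353)) 47.65
wrist 0.73 [509.2, 327.8] [0.6087 0.0635] 22.7 0.044 blue [-4.98  7.53 -0.56 -4.7 ]
wrist 0.58 [219.0, 291.1] [ 0.5035 -0.3666] 5.0 0.131 steel [-3.   -1.1  -0.56 -1.16]
wrist 0.56 [318.9, 240.4] [ 0.4983 -0.2464] 166.2 0.119 steel [-2.86  1.3  -0.56  2.6 ]
scene 0.94 [140.5, 185.7] [ 0.4521 -0.2499] 179.7 0.114 steel [-1.93  1.23 -0.57 -0.1 ]
scene 0.92 [116.7, 189.8] [ 0.4522 -0.3101] 178.6 0.118 steel [-1.95  0.02 -0.57  0.11]
scene 0.76 [90.4, 196.8] [ 0.4532 -0.3761] 179.8 0.113 steel [-1.99 -1.3  -0.57 -0.13]
side 0.75 [321.8, 130.6] [ 0.486  -0.3249] 179.7 0.109 steel [-2.63 -0.26 -0.58 -0.09]
side 0.61 [244.7, 222.4] [0.6213 0.1153] 70.5 0.119 blue [ -5.21   8.58  -0.58 -14.26]
side 0.53 [320.7, 143.6] [ 0.4896 -0.2641] 178.6 0.109 steel [-2.68  0.95 -0.58  0.13]
```

View pics/m9.png

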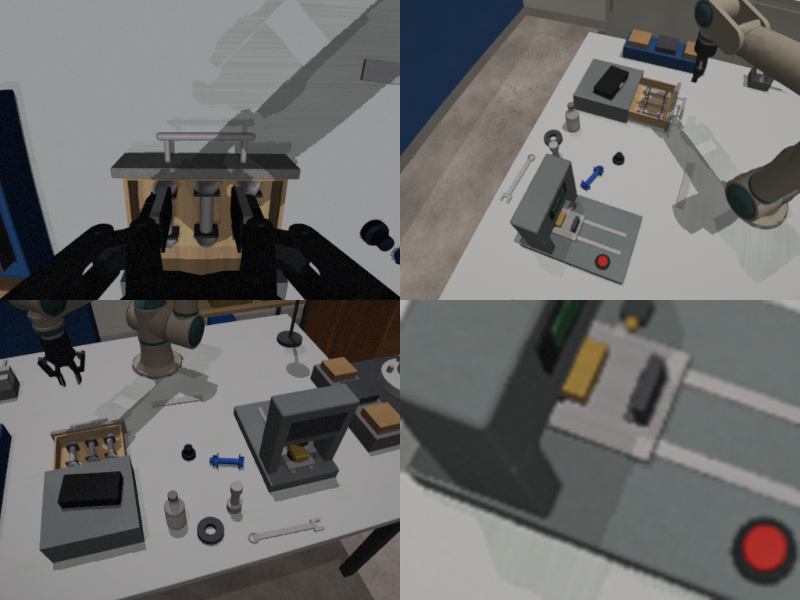

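All three steel bolts lie side by side in the drawer, the blue decoy and bystanders are untouched, and the block is still on the carriage. Now shut the drawer by pushing the handle bar.

apply_moves(
  plan=[
    [[0.5,0,0,0],[0.36,0.05,0,0],[0,0,1,0],[0,0,1,0],[0,0,0.9,0],[0,0,0.6,0],[0,0,0.24,0],[0,0,0,0],[-0.2,0,0,0],[-0.15,0,0,0],[-0.15,0,0,0],[-0.2,0,0,0],[-0.2,0,0,0],[-0.2,0,0,0],[-0.2,0,0,0],[-0.2,0,0,0],[-0.2,0,0,0],[0,0,0,0]],
  ],
  hand=0,
)

```text
t: 50.35
tool_pos: [0.3969, -0.3074, 0.0338]
ee_rot: [0.0, 0.007, 1.0, -0.0]
force: [0.7, 0.6, 0.0]
opening: -0.0
gripper_force: 0.0
```

apply_moves(
  plan=[
    [[-0.2,0,0,0],[-0.2,0,0,0],[-0.2,0,0,0],[-0.2,0,0,0],[-0.2,0,0,0],[-0.2,0,0,0],[-0.2,0,0,0],[-0.2,0,0,0],[0,0,0,0]],
  ],
)

```text
t: 51.48
tool_pos: [0.4765, -0.3084, 0.0336]
ee_rot: [0.0, 0.007, 1.0, 0.0]
force: [0.4, -0.0, -0.6]
opening: -0.0
gripper_force: 0.0
```

apply_moves(
  plan=[
    [[-0.1,0,0,0],[-0.1,0,0,0],[-0.1,0,0,0],[-0.1,0,0,0],[-0.05,0,0,0],[0,0,0,0]],
  ],
)

```text
t: 52.22
tool_pos: [0.4983, -0.3088, 0.0335]
ee_rot: [-0.0, 0.007, 1.0, 0.0]
force: [-3.7, -0.4, 0.0]
opening: 0.0
gripper_force: 1.8
```

apply_moves(
  plan=[
    [[-0.06,0,0,0],[-0.06,0,0,0],[0,0,0,0]],
  ],
)

```text
t: 52.6
tool_pos: [0.5031, -0.3089, 0.0334]
ee_rot: [-0.002, 0.007, 1.0, 0.0]
force: [-9.8, 1.6, 3.8]
opening: -0.0
gripper_force: 5.2
```

apply_moves(
  plan=[
    [[-0.06,0,0,0],[-0.04,0,0,0],[0,0,0,0]],
  ],
)

```text
t: 52.98
tool_pos: [0.5034, -0.3089, 0.0333]
ee_rot: [-0.008, 0.008, 1.0, 0.002]
force: [-36.2, 3.8, 18.5]
opening: -0.003
gripper_force: 18.4
```

apply_moves(
  plan=[
    [[0.3,0,0,0],[0.8,0,0,0],[0.3,0,-1,0],[0,0,-1,0],[0,0,-1,0],[0,0,-1,0],[0.3,0,0,0],[0,0,0,0]],
  ],
)

```text
t: 53.98
tool_pos: [0.4242, -0.3076, 0.2333]
ee_rot: [0.0, 0.007, 1.0, 0.0]
force: [0.6, -0.1, -0.9]
opening: 0.005
gripper_force: 0.0
```

Run:
```python
from h import *
print(tool()[0],tool()[2]['force'])
w=ctrl.camera("wrist");s=ctrl.camera("side");c=ctrl.camera("scene")
cv2.imwrite("pics/w10.png",w)
for n,d in [("wrist",x) for x in ctrl.outline_of("wrist","cab_drawer0_handle")]:
    print(d['conf'],bp(n,d['location'],.052))
cv2.imwrite("pics/m10.png",np.vstack([np.hstack([cv2.resize(w,(400,300)),cv2.resize(c,(400,300))]),np.hstack([cv2.resize(s[80:170,210:330],(400,300),interpolation=cv2.INTER_CUBIC),cv2.resize(c[165:230,350:437],(400,300),interpolation=cv2.INTER_CUBIC)])]))
```

```text
[ 0.42421809 -0.30763542  0.23325163] [ 0.5516673  -0.09791261 -0.90606873]
0.74 [[ 0.5510821  -0.27232671  0.052     ]]
0.67 [[ 0.54273725 -0.27273543  0.052     ]]
```

View pics/m10.png

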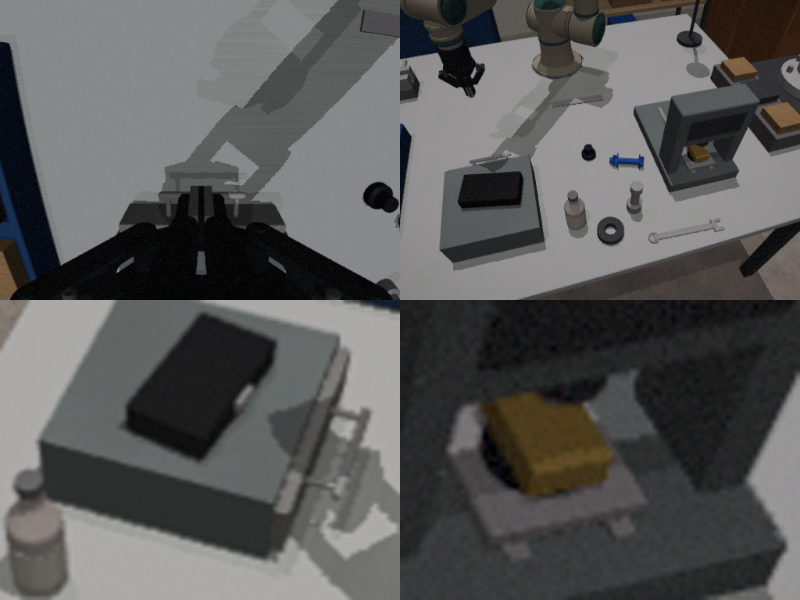

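```bash
python3 -c "
from workcell import ctrl
print(ctrl.job_done())"
```

```text
the job is handed in; nothing more can be done
None
```

The job is handed in, but the judge gave no verdict: by my own checks the block sits centred on the anvil with the carriage home, the button was pressed to its stop, and all three hub bolts are in the shut drawer.

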